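# Close the case layer and show its seal in the mirror

## Task

Finish the pinwheel layer on the slab: set the plain case and the red-sealed case gently, not dropped, into the two empty painted places, the sealed one in the far right place with its seal facing outward at the red dot, and leave the two cases already there, the lantern, the red shade and the copper cap where they are. Then take the mirror by its grip and turn it until the stand's camera sees the red seal in the middle of the mirror. The mirror springs back if let go, so finish while still gripping it steady at that angle.

Things in the scene. Friction and masses are not known exactly. Their poses are not given: they have to be found in the camera images.
- sealed_case_mid (a point): Wooden case 90 (x) x 60 (y) x 60 mm tall; on its lid, in the middle, an upright brass bar grip 44 (x) x 14 (y) x 40 mm tall, taken from above across the 14 mm. Point: middle of the whole, 50 mm above the underside (lid 10 mm above the point, grip top 50 mm above). Loose, 0.2 to 0.45 kg, starts on the robot's right. Red seal on its +x end, red square on the lid at that end.
- seal (a point): Centre of the red seal on the sealed case's +x end face, 30 mm above the case's underside; the seal looks along the case's +x.
- plain_case_mid (a point): Wooden case 90 (x) x 60 (y) x 60 mm tall; on its lid, in the middle, an upright brass bar grip 44 (x) x 14 (y) x 40 mm tall, taken from above across the 14 mm. Point: middle of the whole, 50 mm above the underside (lid 10 mm above the point, grip top 50 mm above). Loose, 0.2 to 0.45 kg, starts on the robot's right. No seal, either way round is the same.
- case_a_mid (a point): Wooden case 90 (x) x 60 (y) x 60 mm tall; on its lid, in the middle, an upright brass bar grip 44 (x) x 14 (y) x 40 mm tall, taken from above across the 14 mm. Point: middle of the whole, 50 mm above the underside (lid 10 mm above the point, grip top 50 mm above). Already standing in the place nearest the robot on the slab's right; stays there.
- case_c_mid (a point): Wooden case 90 (x) x 60 (y) x 60 mm tall; on its lid, in the middle, an upright brass bar grip 44 (x) x 14 (y) x 40 mm tall, taken from above across the 14 mm. Point: middle of the whole, 50 mm above the underside (lid 10 mm above the point, grip top 50 mm above). Already standing in the place farthest from the robot on the slab's left; stays there.
- slab: Fixed pallet-like slab, 190 x 190 mm, top 24 mm above the table; origin: centre of its underside. Four painted places form a pinwheel, 156 mm overall, 6 mm between cases, a square gap in the middle: a and c have the long side along the slab's x, b and d along its y. A red dot marks the outer (-y) end of place b.
- slot_b (a point): Centre of the sealed case's place b (far right: slab x +48, y -33 mm; long side along slab y; seal end towards slab -y, at the red dot), outlined in blue on the slab; the point is 50 mm above the slab's top, where the middle point of a case standing there belongs. Axes are the slab's.
- slot_b_seal (a point): Where the seal's centre belongs: outer (-y) end of place b, 30 mm above the slab's top.
- slot_d (a point): Centre of the plain case's place d (near left: slab x -48, y +33 mm; long side along slab y), outlined in blue on the slab; the point is 50 mm above the slab's top, where the middle point of a case standing there belongs. Axes are the slab's.
- slot_a (a point): Centre of the filled place a (slab x -33, y -48 mm; long side along slab x), outlined in blue on the slab; the point is 50 mm above the slab's top, where the middle point of a case standing there belongs. Axes are the slab's.
- slot_c (a point): Centre of the filled place c (slab x +33, y +48 mm; long side along slab x), outlined in blue on the slab; the point is 50 mm above the slab's top, where the middle point of a case standing there belongs. Axes are the slab's.
- stand: Fixed checking stand: a steel rail along its +x. At its near end the turning mirror (origin: on the mirror's vertical turning axis, at table height; base disc 80 mm across), at its far end a small black camera, 86 mm tall, looking back along the rail at the mirror.
- camera_lens (a point): Front of the camera's lens, 200 mm along the stand's +x from the mirror's axis, 68 mm above the table. The camera looks at the mirror's axis.
- mirror_grip (a point): Middle of the brass bar grip on top of the mirror, on its turning axis, 127 mm above the table: 44 mm along x, 14 mm along y, from 105 to 147 mm up, taken from above. The frame turns with the mirror; x (level) is where the silvered face looks; a blue mark on the grip's top is on that side. Below it the upright plate, 80 mm wide along y, 23 to 97 mm up, face within 1 mm of the axis.
- mirror (a joint): Turn of the mirror about its vertical axis, rad: 0 at rest (face looks 0.5 rad clockwise, from above, of the direction to the camera) to 1.45, growing anticlockwise from above. A spring turns it back to 0 when let go: 0.01 N m at 0 plus 0.04 N m per rad.
- sight (a point): The camera's line of sight after the mirror: origin on the mirror's axis, 60 mm up, x along the reflected line. Shown by the flat yellow needle low over the base disc, reaching 78 mm from the axis and geared to turn twice as far as the mirror. When x points at the seal, the camera sees the seal in the middle of the mirror.
- lantern: Bystander: small brass hanging lantern, 72 mm across, 128 mm tall; origin at the centre of its underside; left of the slab.
- red_shade: Bystander: ribbed red glass lamp shade, 96 mm across, 80 mm tall; origin at the centre of its underside; near the robot between slab and cases.
- copper_cap: Bystander: copper ceiling cap, 90 mm across, 32 mm tall; origin at the centre of its underside; beyond the cases on the right.

How it is judged:
By the outcome, as a careful person would: the job done as asked, in the order asked, and still so for the second after the job is handed in, while the arm keeps its last pose, push and grip.
It also fails if it takes over 64 s, if anything falls off the work surface, if the arm or the gripper's body presses on something with over 40 N, if the wrist force passes 120 N, or if a joint passes its speed limit or range.

## Robot

A 7-joint arm with a two-finger parallel gripper is mounted at the origin on the work surface. World frame = base frame: x ahead of the robot, y to its left, z up, the work surface at z = 0. Lengths are in m, angles in rad, forces in N, time in s.
With the tool pointing down it reaches from about 0.375 to 0.925 m from the base axis. Payload 3.1 kg.
Tool frame: the origin (TCP) lies between the finger pads; the fingertips stand 19 mm ahead of it and the grasp point (between the pads) is the TCP; z points along the fingers, y is the direction in which the jaws open and shut (so a half turn about z gives the same grasp; the last joint's range is limited). The gripper opens to 85 mm and grips with 20 to 120 N. Pads are 22 mm wide; open, the fingers measure 114 mm over their backs; the gripper's body (76 mm by 85 mm) begins 54 mm behind the grasp point. The pads swing forward as they close: fully open they stand 13 mm farther back than shut.
Start: joints at [-1.206, 0.383, 0.044, 1.598, -0.018, 1.161, -0.05], TCP at [0.29, 0.582, 0.25] pointing down, gripper open.
Joint ranges: [-2.61, 2.61], [-0.41, 2.15], [-1.48, 1.57], [0, 2.5], [-1.57, 4.71], [0.05, 1.97], [-2.85, 2.85]. Speed limits (rad/s): [2.79, 2.79, 3.14, 3.14, 3.14, 3.14, 3.14].

## Interface

Orientations are given as a unit quaternion [x, y, z, w].
In Python, from bench import move_ptp, movel, move_j, move_gripper, pause, inverse_kinematics, read_camera, camera_params, MotionError, sign_off, look_for, tip_of, read_time_s, read_qpos, read_joint_vel, read_effort, read_eef_pos, read_tcp_rot, read_ft_force, read_ft_torque, read_finger_gap gives the robot as it stands. Calls block until the motion is done:
- move_ptp(position, orientation): joint-space move of the TCP to a pose.
- movel(position, orientation=None, speed=0.15): straight line of the TCP; orientation=None keeps the orientation; speed is the mean speed in m/s.
- move_j(angles): joint-space move.
- move_gripper(opening, effort=None): finger opening in m; effort is the grip in N (None keeps the last); returns when the fingers have stopped.
- pause(seconds).
- inverse_kinematics(position, orientation): joint angles nearest the present ones, or None.
- read_camera(name): name is "scene" or "side" or "wrist"; returns the picture (384x512x3 uint8, red, green, blue); there is no depth.
- camera_params(name): a dict with "K" (3x3 intrinsics, pixels), "dist_coeffs" ([k1, k2, p1, p2, k3] as OpenCV has them; the pictures are not rectified), "camera_from_world" (4x4, takes a point from world to camera coordinates). Camera axes: x right, y down, z forward; pixel columns grow to the right and rows downward; lengths in m; the calibration is good to about 2 mm. A picture is of the moment at which its call begins: read the wrist's pose just before it. camera_params takes no time and is no camera call; for the wrist camera it gives the pose at the moment of the call.
A pose or a line that the arm cannot do raises MotionError and nothing moves.
- sign_off(): hands the job in, once; it reports no verdict.
Trained networks look in the newest picture that a camera, given by its name, has taken for a name from the list of things; names that differ only in an ending like _2 or _b are one class to them, and where a whole thing is asked for, a point or a joint stands for the part that bears it (a point fixed in the world has none). Each returns a list of dicts, best first, with "confidence" (0 to 1); they miss things now and then, are a little off and sometimes report something else, mostly with a low value. They report only what shows in the picture. A call takes as long as a camera call.
- look_for(camera, name): "at" ([column, row] in pixels, amid what is visible of it).
- tip_of(camera, name): "at" ([column, row] in pixels: a listed point, or the origin of a listed thing).
Readings, each from a call of its own:
- read_time_s(): time.
- read_qpos(): joint angles.
- read_joint_vel(): joint speeds.
- read_effort(): joint torques, N m.
- read_eef_pos(): TCP position.
- read_tcp_rot(): TCP orientation.
- read_ft_force(): force on the tool from outside, world axes, zero at the start.
- read_ft_torque(): the same for the moment, N m.
- read_finger_gap(): finger opening in m.
Only numpy, scipy, OpenCV 4.12 (cv2) and the standard library are available. Lean on these libraries where they do the work, as an engineer would, in place of code of your own. Each camera call takes 0.05 s, during which the arm holds its last target.

## Working session

There is one attempt and no reset: what is moved stays moved. The work goes in short steps, each a Python script; the robot and the scene stay as the last script left them, time stands still between calls to the robot, and variables do not carry over. Pictures are saved under pics/ and viewed, and the job is handed in when it is done.

```bash
ls; mkdir -p pics; python3 - <<'E'
from bench import *
import cv2,numpy as np
print(read_time_s(),read_eef_pos(),read_tcp_rot())
for c in ["scene","side","wrist"]:
    im=read_camera(c); cv2.imwrite(f"pics/{c}0.png",im[:,:,::-1])
    p=camera_params(c); print(c,p)
    for n in ["sealed_case_mid","plain_case_mid","seal","slab","slot_b","slot_d","stand","mirror_grip","camera_lens","lantern","red_shade","copper_cap","case_a_mid","case_c_mid"]:
        print(n,[(np.round(d["at"]).tolist(),round(d["confidence"],2)) for d in tip_of(c,n)][:3])
print(read_time_s())
E
```

```text
pics
0.0 [0.28979066 0.58079925 0.24888017] [ 2.29298651e-01  9.73355183e-01 -1.32621894e-03 -2.38675591e-04]
scene {'K': array([[393.64306489,   0.        , 255.93458435],
       [  0.        , 393.64306489, 188.34757324],
       [  0.        ,   0.        ,   1.        ]]), 'dist_coeffs': array([-0.05156844,  0.        ,  0.        ,  0.        ,  0.        ]), 'camera_from_world': array([[-0.30161877,  0.95329385, -0.01602952,  0.14253866],
       [ 0.71890676,  0.21635197, -0.66057921, -0.37158887],
       [-0.62625808, -0.21076682, -0.75058521,  1.72993418],
       [ 0.        ,  0.        ,  0.        ,  1.        ]])}
sealed_case_mid [([190.0, 141.0], 0.8), ([320.0, 201.0], 0.51)]
plain_case_mid [([156.0, 167.0], 0.59)]
seal [([178.0, 154.0], 0.77)]
slab [([320.0, 200.0], 0.81), ([230.0, 231.0], 0.55)]
slot_b [([309.0, 179.0], 0.89), ([328.0, 200.0], 0.84), ([332.0, 179.0], 0.66)]
slot_d [([309.0, 179.0], 0.89), ([328.0, 200.0], 0.84), ([332.0, 179.0], 0.66)]
stand [([210.0, 195.0], 0.59)]
mirror_grip []
camera_lens [([231.0, 230.0], 0.67)]
lantern [([382.0, 221.0], 0.57)]
red
[... 1526 characters left out ...]
 0.        ,   0.        ,   1.        ]]), 'dist_coeffs': array([-0.06277358,  0.        ,  0.        ,  0.        ,  0.        ]), 'camera_from_world': array([[ 4.45914643e-01,  8.95075303e-01, -5.77274657e-04,
        -6.50821339e-01],
       [ 8.51408160e-01, -4.23961089e-01,  3.08805991e-01,
        -4.09291709e-02],
       [ 2.76159874e-01, -1.38192610e-01, -9.51124874e-01,
         3.79968094e-01],
       [ 0.00000000e+00,  0.00000000e+00,  0.00000000e+00,
         1.00000000e+00]])}
sealed_case_mid []
plain_case_mid []
seal []
slab []
slot_b []
slot_d []
stand []
mirror_grip []
camera_lens []
lantern [([255.0, 332.0], 0.88)]
red_shade []
copper_cap []
case_a_mid []
case_c_mid []
2.25
```

View images.

```bash
python3 - <<'E'
import cv2
a=cv2.imread("pics/scene0.png")[100:290,110:430];cv2.imwrite("pics/s_crop.png",cv2.resize(a,None,fx=2.5,fy=2.5,interpolation=cv2.INTER_CUBIC))
a=cv2.imread("pics/side0.png")[130:350,150:410];cv2.imwrite("pics/d_crop.png",cv2.resize(a,None,fx=2.7,fy=2.7,interpolation=cv2.INTER_CUBIC))
E
```

```text
(no output)
```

View pics/s_crop.png

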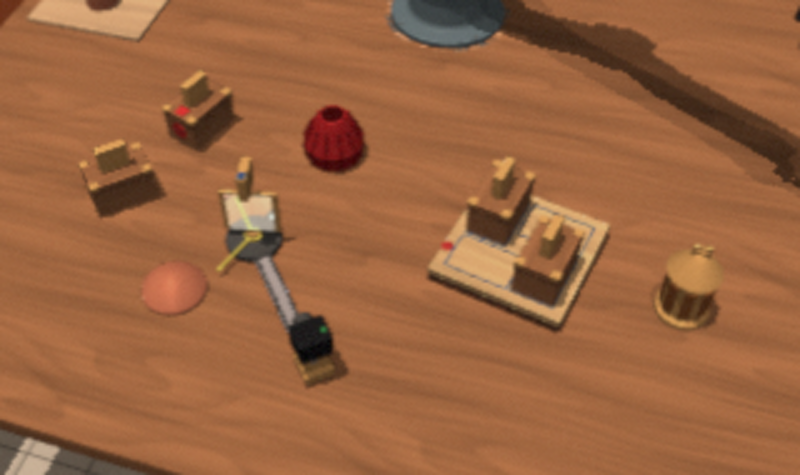

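View pics/d_crop.png

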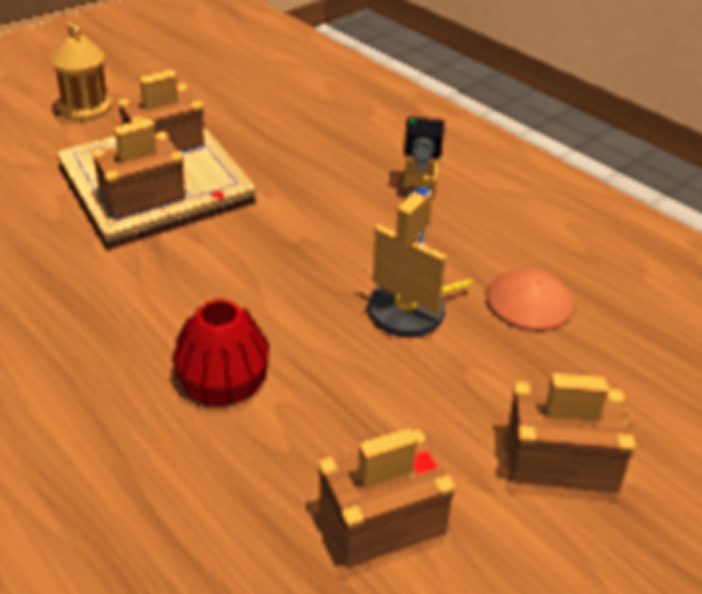

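The scene crop shows the sealed case (crop ~200,110) and plain case (~118,175) on the right, the mirror stand in the middle, and the slab with cases a and c plus the red dot at (447,246). I'll get coarse positions from both views, then refine with the wrist camera.

```bash
cat > h.py <<'E'
from bench import *
import cv2,numpy as np
from scipy.spatial.transform import Rotation as R
from scipy.optimize import least_squares
def proj(p,X):
    T=p["camera_from_world"]; X=np.atleast_2d(X)
    return cv2.projectPoints(X.reshape(-1,1,3).astype(float),cv2.Rodrigues(T[:3,:3])[0],T[:3,3],p["K"],p["dist_coeffs"])[0].reshape(-1,2)
def ray(p,uv):
    n=cv2.undistortPoints(np.array([[uv]],float),p["K"],p["dist_coeffs"])[0,0]
    T=p["camera_from_world"]; Rw=T[:3,:3].T
    return -Rw@T[:3,3], Rw@np.array([n[0],n[1],1])
def at_z(p,uv,z):
    o,d=ray(p,uv); return o+d*(z-o[2])/d[2]
def tri(obs):
    A=np.zeros((3,3));b=np.zeros(3)
    for p,uv in obs:
        o,d=ray(p,uv);d/=np.linalg.norm(d);M=np.eye(3)-np.outer(d,d);A+=M;b+=M@o
    return np.linalg.solve(A,b)
def down(yaw):  # tool z down, tool y (jaw) direction at world yaw
    y=np.array([np.cos(yaw),np.sin(yaw),0]);z=np.array([0,0,-1.]);x=np.cross(y,z)
    return R.from_matrix(np.c_[x,y,z]).as_quat()
def save(im,name,crop=None,f=1):
    a=im[:,:,::-1]
    if crop: a=a[crop[1]:crop[3],crop[0]:crop[2]]
    cv2.imwrite(f"pics/{name}.png",cv2.resize(a,None,fx=f,fy=f,interpolation=cv2.INTER_CUBIC))
E
python3 - <<'E'
from h import *
s=camera_params("scene");d=camera_params("side")
obs=dict(sealed=((190,141),(290,308),.05),plain=((156,167),(359,286),.05),slab=((320,200),(205,197),0),cap=((182,214),(345,242),0),casea=((312,178),(200,187),.074),casec=((331,200),(208,168),.074),shade=((242,162),(229,270),0),lens=((231,230),(306,186),.068),stand=((210,195),(300,242),0),lantern=((382,221),(181,170),0))
for k,(a,b,z) in obs.items(): print(k,at_z(s,a,z).round(3),at_z(d,b,z).round(3),tri([(s,a),(d,b)]).round(3))
print(at_z(d,(303,211),.127))
print("dot",at_z(s,(110+447/2.5,100+246/2.5),.024))
p=camera_params("wrist"); q=read_tcp_rot();T=np.eye(4);T[:3,:3]=R.from_quat(q).as_matrix();T[:3,3]=read_eef_pos();print((p["camera_from_world"]@T).round(4))
E
```

```text
sealed [ 0.397 -0.288  0.05 ] [ 0.394 -0.291  0.05 ] [ 0.395 -0.29   0.048]
plain [ 0.561 -0.349  0.05 ] [ 0.559 -0.347  0.05 ] [ 0.56  -0.348  0.05 ]
slab [0.5   0.242 0.   ] [0.508 0.242 0.   ] [0.505 0.241 0.003]
cap [ 0.696 -0.193  0.   ] [ 0.699 -0.201  0.   ] [ 0.698 -0.197 -0.001]
casea [0.475 0.202 0.074] [0.475 0.206 0.074] [0.474 0.203 0.075]
casec [0.553 0.281 0.074] [0.558 0.29  0.074] [0.555 0.282 0.078]
shade [ 0.401 -0.078  0.   ] [ 0.38  -0.079  0.   ] [ 0.387 -0.078 -0.009]
lens [0.754 0.01  0.068] [0.744 0.003 0.068] [0.75  0.008 0.062]
stand [ 0.59  -0.133  0.   ] [ 0.6  -0.12  0.  ] [ 0.594 -0.128  0.008]
lantern [0.53  0.458 0.   ] [0.533 0.453 0.   ] [0.533 0.456 0.   ]
[ 0.58562666 -0.13422504  0.127     ]
dot [0.5442829  0.14061961 0.024     ]
[[ 6.000e-04  1.000e+00  6.000e-04 -1.000e-03]
 [-9.511e-01  7.000e-04 -3.088e-01  3.690e-02]
 [-3.088e-01 -4.000e-04  9.511e-01  1.417e-01]
 [ 0.000e+00  0.000e+00  0.000e+00  1.000e+00]]
```

```bash
python3 - <<'E'
from h import *
import pickle
def look(name,pos,yaw,nm):
    move_ptp(pos,down(yaw)); pause(0.2)
    p=camera_params("wrist");im=read_camera("wrist");save(im,name,f=1.5)
    print(name,read_time_s(),read_eef_pos().round(4),read_qpos().round(2))
    for n in nm: print(n,[(np.round(d["at"],1).tolist(),round(d["confidence"],2)) for d in tip_of("wrist",n)][:4])
    pickle.dump((p,im),open(name+".pkl","wb"))
look("w_slab",[.50,.22,.26],0.45,["slab","slot_b","slot_d","case_a_mid"])
look("w_stand",[.57,-.13,.33],-.2,["mirror_grip","stand","camera_lens","sight"])
look("w_case",[.48,-.31,.27],-.55,["sealed_case_mid","plain_case_mid","seal"])
E
```

```text
w_slab 4.0417 [0.4996 0.2213 0.2599] [-0.82  0.18  0.36  1.85 -0.07  1.12  0.02]
slab [([262.6, 158.2], 0.96)]
slot_b [([278.6, 219.5], 0.97), ([251.1, 119.5], 0.83)]
slot_d [([278.6, 219.5], 0.97), ([251.1, 119.5], 0.83)]
case_a_mid [([217.7, 190.7], 0.64)]
w_stand 5.85 [ 0.5702 -0.1283  0.3296] [-0.47  0.24  0.73  1.69 -0.16  1.28  0.1 ]
mirror_grip [([268.9, 173.3], 0.9)]
stand [([263.5, 151.6], 0.91), ([268.5, 163.0], 0.49)]
camera_lens [([368.9, 39.0], 0.79), ([265.8, 162.3], 0.34)]
sight [([265.7, 163.6], 0.71)]
w_case 7.15 [ 0.4818 -0.3081  0.2703] [-0.24  0.29  0.87  1.8  -0.24  1.16  0.17]
sealed_case_mid [([192.4, 199.5], 0.84)]
plain_case_mid [([328.4, 166.8], 0.58)]
seal [([223.0, 185.6], 0.58)]
```

View pics/w_slab.png

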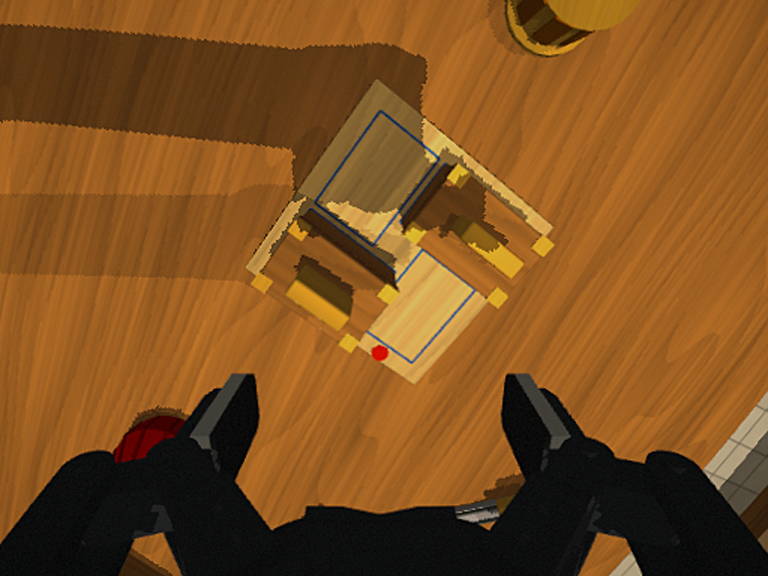

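View pics/w_stand.png

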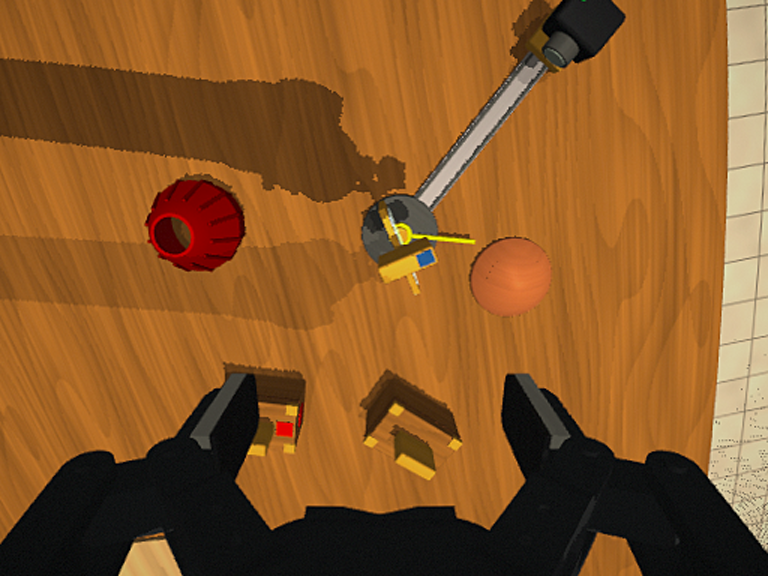

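View pics/w_case.png

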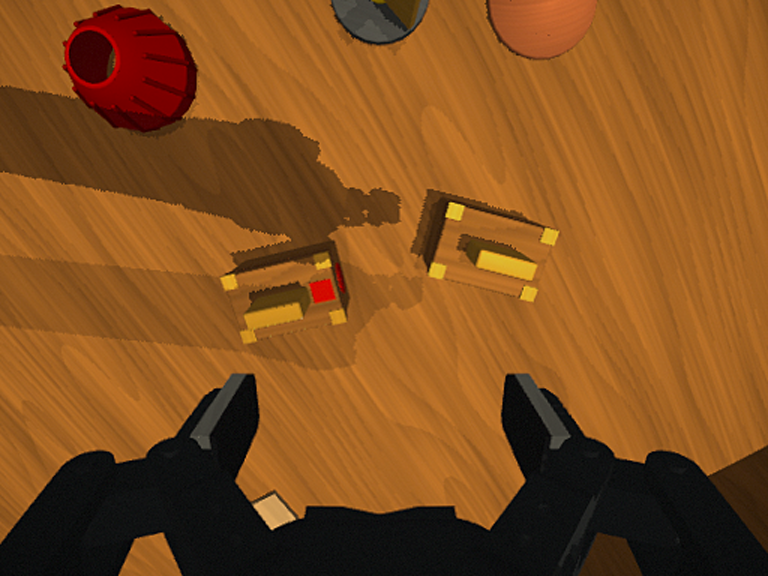

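The three wrist pictures are clear: slab with both empty outlines and the red dot at (380,352), mirror grip bar with its blue mark at (427,258), both cases with knobs and bar tops. I'll fit poses to corner points.

```bash
cat > fit.py <<'E'
from h import *
import pickle
def fit(name,pts,x0,f=1.5):
    p,im=pickle.load(open(name+".pkl","rb"))
    loc=np.array([a for a,b in pts],float); uv=(np.array([b for a,b in pts],float)+.5)/f-.5
    def wl(v):
        c,s=np.cos(v[2]),np.sin(v[2])
        return np.c_[v[0]+c*loc[:,0]-s*loc[:,1],v[1]+s*loc[:,0]+c*loc[:,1],loc[:,2]]
    r=least_squares(lambda v:(proj(p,wl(v))-uv).ravel(),x0,loss="soft_l1",x_scale=[.01,.01,.05])
    res=(proj(p,wl(r.x))-uv)
    return r.x,res.round(1).tolist()
def case_pts(d): # bar tops etc.
    return d
E
python3 - <<'E'
from fit import *
m=.001
slab=[((-95*m,95*m,.024),(377,80)),((95*m,95*m,.024),(552,229)),((95*m,-95*m,.024),(414,383)),((-95*m,-95*m,.024),(248,268)),
((18*m,-78*m,.024),(368,333)),((78*m,-78*m,.024),(411,362)),((78*m,12*m,.024),(475,291)),((18*m,12*m,.024),(420,250)),
((-78*m,78*m,.024),(380,111)),((-18*m,78*m,.024),(438,158)),((-78*m,-12*m,.024),(317,202)),((-18*m,-12*m,.024),(376,245))]
v,r=fit("w_slab",slab,[.505,.241,-.14]);print("slab",v,r);S=v
# sealed: bar top corners z=.1 ; x=+ is right in pic
def bar(z,a,b,c,d): # TL,TR,BR,BL in picture with x right => y+ up
    return [((-.022,.007,z),a),((.022,.007,z),b),((.022,-.007,z),c),((-.022,-.007,z),d)]
v,r=fit("w_case",bar(.1,(245,317),(300,304),(304,318),(248,330)),[.395,-.29,.2]);print("sealed",v,r)
v,r=fit("w_case",bar(.1,(483,249),(537,265),(532,280),(477,264)),[.56,-.348,-.6]);print("plain",v,r)
v,r=fit("w_stand",bar(.147,(378,267),(433,247),(438,263),(383,282)),[.587,-.134,-.4]);print("grip",v,r)
p,im=pickle.load(open("w_stand.pkl","rb"))
for n,c,z in [("lens",((560)/1.5,(50)/1.5),.068),("needle",(474/1.5,241/1.5),.03),("disc",(399/1.5,229/1.5),.01)]: print(n,at_z(p,c,z))
for w,c in [("w_case",(140,150,390,240)),("w_slab",(150,40,390,270)),("w_stand",(230,120,350,210))]:
    save(pickle.load(open(w+".pkl","rb"))[1],w+"c",c,2.6 if w!="w_stand" else 6)
E
```

```text
slab [ 0.51197645  0.23291461 -0.20024757] [[-0.2, -1.1], [1.5, -0.6], [0.2, 1.8], [-2.3, 0.1], [-5.3, -4.0], [0.4, 0.8], [0.3, -0.5], [1.9, -0.3], [0.5, 0.0], [1.2, 0.9], [-1.5, 0.7], [-2.4, 0.9]]
sealed [ 0.398776   -0.29561696 -0.32355102] [[-1.5, -1.4], [-0.1, -1.0], [0.7, 1.3], [0.4, 1.3]]
plain [ 0.56425026 -0.34895749 -0.8376343 ] [[-0.3, -1.7], [1.9, -0.5], [0.1, 1.5], [-1.0, 0.7]]
grip [ 0.59164269 -0.1283547   0.15644917] [[-1.0, -0.5], [0.2, -0.7], [0.7, 0.4], [-0.0, 0.9]]
lens [0.74848235 0.00627166 0.068     ]
needle [ 0.66341908 -0.14730991  0.03      ]
disc [ 0.59195189 -0.12434644  0.01      ]
```

View pics/w_casec.png

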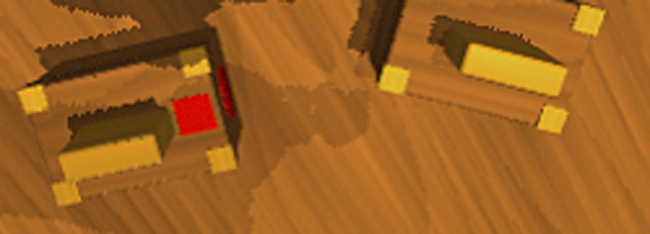

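View pics/w_standc.png

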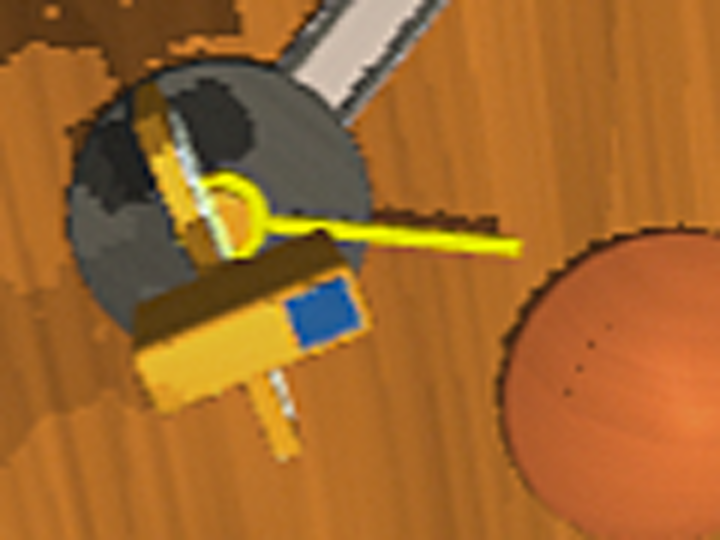

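```bash
python3 - <<'E'
from fit import *
for w,box in [("w_case",(140,150,260,235)),("w_case",(270,125,390,210)),("w_stand",(245,155,300,195))]:
    p,im=pickle.load(open(w+".pkl","rb"))
    x0,y0,x1,y1=box
    hsv=cv2.cvtColor(im[y0:y1,x0:x1],cv2.COLOR_RGB2HSV)
    m=((hsv[...,0]>18)&(hsv[...,0]<32)&(hsv[...,1]>110)&(hsv[...,2]>165)).astype(np.uint8)
    if w=="w_stand": m|=((hsv[...,0]>95)&(hsv[...,0]<125)&(hsv[...,1]>120)).astype(np.uint8)
    n,l,st,c=cv2.connectedComponentsWithStats(m,connectivity=4)
    for i in range(1,n):
        if st[i,4]>12:
            cn=cv2.findContours((l==i).astype(np.uint8),cv2.RETR_EXTERNAL,cv2.CHAIN_APPROX_NONE)[0][0]
            r=cv2.minAreaRect(cn); print(w,st[i,4],(c[i]+[x0,y0]).round(1),"size",np.round(np.array(r[1])+1,1),(cv2.boxPoints(r)+[x0,y0]).round(1).tolist())
p,im=pickle.load(open("w_case.pkl","rb"));save(im,"sealbig",(140,150,240,235),7)
E
```

```text
w_case 46 [215.3 176. ] size [ 6.4 10.5] [[209.6, 174.8], [218.6, 171.8], [220.3, 176.9], [211.3, 179.9]]
w_case 88 [152.4 187.6] size [10.5 10.5] [[146.6, 184.4], [155.8, 182.1], [158.1, 191.2], [148.9, 193.5]]
w_case 467 [179.5 212.3] size [19.  43.7] [[156.8, 211.4], [197.3, 197.9], [203.0, 215.0], [162.5, 228.5]]
w_case 75 [225.1 210.8] size [9.5 9.5] [[219.7, 208.1], [227.8, 205.4], [230.5, 213.5], [222.4, 216.2]]
w_case 114 [302.9 140.6] size [11.7 11.4] [[296.4, 144.4], [298.9, 134.2], [309.3, 136.8], [306.8, 146.9]]
w_case 102 [365.9 157.2] size [11.4 11.2] [[359.8, 160.9], [362.2, 151.1], [372.4, 153.6], [369.9, 163.5]]
w_case 459 [337.3 176.4] size [39.8 12.9] [[317.1, 177.5], [320.0, 166.0], [357.6, 175.4], [354.8, 186.9]]
w_case 99 [291.1 180. ] size [11.4 10.7] [[284.6, 183.4], [287.0, 174.0], [297.1, 176.5], [294.8, 185.9]]
w_case 89 [352.2 195.4] size [10.2 10.8] [[346.4, 198.8], [349.5, 189.5], [358.2, 192.4], [355.1, 201.7]]
w_stand 112 [279.8 158. ] size [ 8. 34.] [[266.0, 155.0], [299.0, 155.0], [299.0, 162.0], [266.0, 162.0]]
w_stand 83 [283.6 172.2] size [10.8 10.4] [[277.2, 170.4], [285.6, 166.2], [290.0, 175.0], [281.6, 179.2]]
w_stand 341 [267.4 180.2] size [25.7 27.3] [[251.8, 178.8], [275.9, 168.5], [285.6, 191.2], [261.5, 201.5]]
```

View pics/sealbig.png

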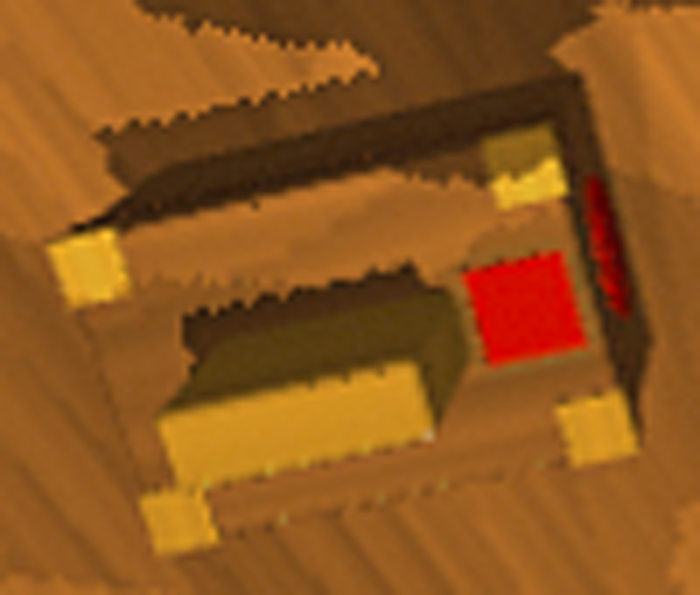

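```bash
python3 - <<'E'
from fit import *
f=7;off=np.array([140,150])
def P(x,y): return tuple((np.array([x,y])+.5)/7-.5+off)
H=lambda z,a,b,hx,hy,c,d:[((-hx,hy,z),a),((hx,hy,z),b),((hx,-hy,z),c),((-hx,-hy,z),d)]
def go(nm,pts,x0,n="w_case"):
    v,r=fit(n,pts,x0,1);print(nm,v.round(4),r)
bs=H(.1,P(160,418),P(418,360),.022,.007,P(432,438),P(180,490)); ls=H(.06,P(50,243),P(555,122),.045,.03,P(635,452),P(155,555))
go("bar",bs,[.395,-.29,-.3]);go("lid",ls,[.395,-.29,-.3]);go("both",bs+ls,[.395,-.29,-.3])
bp=H(.1,(319.8,165.8),(358,175.4),.022,.007,(355,187),(316.9,177.6))
lp=H(.06,(299,134),(372.6,153.4),.045,.03,(355.3,202),(284.4,184))
go("bar",bp,[.56,-.34,-.8]);go("lid",lp,[.56,-.34,-.8]);go("both",bp+lp,[.56,-.34,-.8])
off=np.array([230,120])
def P(x,y): return tuple((np.array([x,y])+.5)/6-.5+off)
gp=H(.147,P(133,348),P(350,268),.022,.007,P(372,325),P(158,412))
go("grip",gp,[.59,-.13,.15],"w_stand")
E
```

```text
bar [ 0.399  -0.2946 -0.3262] [[-1.2, -0.5], [0.1, -0.3], [1.5, 0.2], [-0.1, 0.7]]
lid [ 0.3983 -0.2944 -0.3238] [[0.4, -0.1], [-0.9, 1.2], [-0.2, -0.2], [0.7, -0.8]]
both [ 0.3987 -0.2945 -0.3243] [[-1.5, -0.4], [-0.3, -0.3], [1.2, 0.3], [-0.4, 0.8], [0.7, -0.2], [-0.6, 1.1], [0.1, -0.3], [0.9, -0.9]]
bar [ 0.5634 -0.3488 -0.7779] [[0.2, -0.3], [1.0, -0.4], [-0.3, 0.3], [-0.8, 0.5]]
lid [ 0.5633 -0.3492 -0.7843] [[0.5, 1.0], [-0.9, 0.4], [-0.6, -1.8], [1.1, -0.4]]
both [ 0.5634 -0.349  -0.7829] [[0.3, -0.3], [1.0, -0.1], [-0.4, 0.5], [-0.8, 0.5], [0.4, 0.8], [-1.0, 0.1], [-0.6, -2.0], [1.1, -0.6]]
grip [ 0.5917 -0.1278  0.1921] [[-0.9, -0.1], [0.3, -1.5], [1.0, 0.6], [-0.3, 0.5]]
```

```bash
python3 - <<'E'
from fit import *
p,im=pickle.load(open("w_slab.pkl","rb"));save(im,"sl1",(150,40,285,190),4);save(im,"sl2",(225,100,385,270),3.5)
E
```

```text
(no output)
```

View pics/sl1.png

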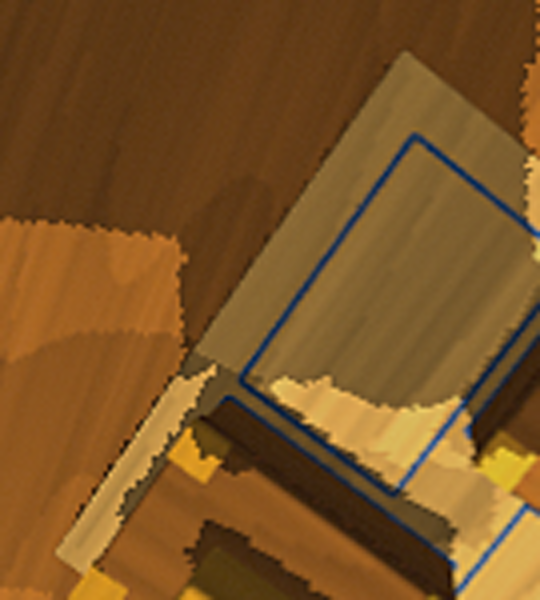

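View pics/sl2.png

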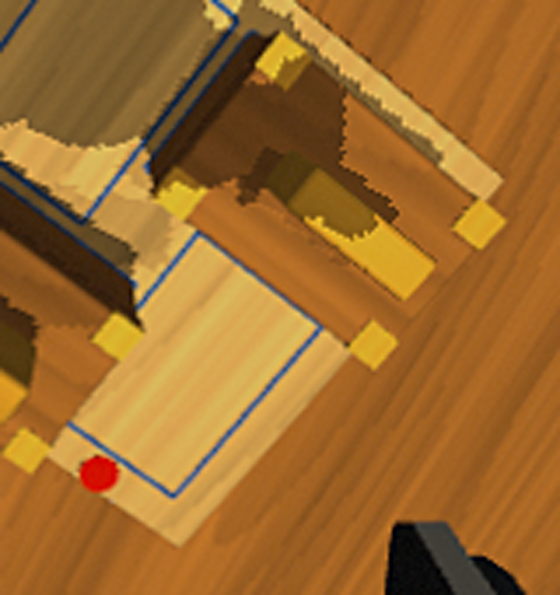

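```bash
cat >> fit.py <<'E'
def Pz(x,y,f,off): return tuple((np.array([x,y])+.5)/f-.5+np.array(off))
E
python3 - <<'E'
from fit import *
A=lambda x,y:Pz(x,y,4,(150,40)); B=lambda x,y:Pz(x,y,3.5,(225,100))
L=[(-95,95,A(404,50)),(-78,78,A(414,136)),(-78,-12,A(243,381)),(-18,-12,A(396,494)),(-95,-95,A(57,553)),(18,12,B(200,233)),(78,12,B(322,328)),(78,-78,B(175,495)),(95,-95,B(179,547)),(95,95,B(503,181)),(-18,78,B(237,18)),(-18,-12,B(88,218))]
pts=[((x/1e3,y/1e3,.024),u) for x,y,u in L]
v,r=fit("w_slab",pts,[.512,.233,-.2],1);print(v,r)
b=[p for p,(x,y,u) in zip(pts,L)]
c,s=np.cos(v[2]),np.sin(v[2]);T=lambda x,y:(v[0]+c*x-s*y,v[1]+s*x+c*y)
print("b",T(.048,-.033),"d",T(-.048,.033),"seal",T(.048,-.078))
p=pickle.load(open("w_slab.pkl","rb"))[0]
for n,q in [("a",(-.033,-.048)),("c",(.033,.048))]:
    X=np.array([[*T(q[0]+dx,q[1]+dy),.124] for dx,dy in[(-.022,.007),(.022,.007),(.022,-.007),(-.022,-.007)]]);print(n,proj(p,X).round(1).tolist())
for h in ([(0.48,-.31)],):pass
E
```

```text
[ 0.51173352  0.23360649 -0.19842391] [[0.2, -0.7], [0.5, -0.4], [-0.7, -0.2], [-0.5, 0.4], [-1.0, 0.3], [0.0, -0.6], [0.3, -0.6], [-0.2, 0.5], [0.5, 0.6], [1.1, -0.2], [0.7, 0.6], [-1.6, 1.6]]
b (np.float64(0.5522865818436442), np.float64(0.19179203105489892)) d (np.float64(0.4711804585137532), np.float64(0.2754209540325179)) seal (np.float64(0.5434159834813146), np.float64(0.1476749993699109))
a [[196.8, 185.2], [234.2, 211.6], [225.9, 222.1], [188.7, 196.4]]
c [[316.1, 146.9], [351.2, 175.5], [341.1, 186.9], [306.2, 159.0]]
```

```bash
python3 - <<'E'
from h import *
for pos,y in [((.5634,-.349,.085),.788),((.5634,-.349,.26),.788),((.4712,.2754,.26),-.198),((.4712,.2754,.11),-.198),((.3987,-.2945,.085),1.247),((.5523,.1918,.11),-.198),((.592,-.128,.13),-1.37),((.592,-.128,.13),-.345)]:
    q=inverse_kinematics(pos,down(y));print(pos,y,None if q is None else np.round(q,2))
x,y=.5634,-.349
move_gripper(.045)
move_ptp([x,y,.15],down(.788))
movel([x,y,.085],speed=.12)
print(read_time_s(),read_eef_pos(),read_ft_force())
move_gripper(0.0,40); print(read_finger_gap(),read_eef_pos(),read_ft_force(),read_time_s())
pause(.1)
im=read_camera("wrist");save(im,"g1")
movel([x,y,.26],speed=.3)
im=read_camera("wrist");save(im,"g2")
print(read_finger_gap(),read_ft_force(),read_time_s())
E
```

```text
(0.5634, -0.349, 0.085) 0.788 [ 0.14  0.63  0.48  1.7  -0.35  0.9   1.54]
(0.5634, -0.349, 0.26) 0.788 [ 0.06  0.44  0.57  1.58 -0.25  1.2   1.47]
(0.4712, 0.2754, 0.26) -0.198 [-1.24  0.21  0.72  1.87 -0.15  1.12 -0.66]
(0.4712, 0.2754, 0.11) -0.198 [-1.28  0.48  0.82  1.99 -0.46  0.86 -0.41]
(0.3987, -0.2945, 0.085) 1.247 [ 0.12  0.35  0.49  2.11 -0.24  0.74  2.02]
(0.5523, 0.1918, 0.11) -0.198 [-1.13  0.61  0.93  1.9  -0.6   0.94 -0.11]
(0.592, -0.128, 0.13) -1.37 [-0.51  0.57  0.84  1.83 -0.51  0.97 -0.81]
(0.592, -0.128, 0.13) -0.345 [-0.38  0.51  0.67  1.83 -0.38  0.93  0.11]
9.6833 [ 0.56372971 -0.34933468  0.08540738] [ 0.38016614 -0.65093783  0.12896939]
0.013601806950592845 [ 0.56390968 -0.3497162   0.0860989 ] [-0.37439683  0.62491974  1.74697314] 10.0583
0.013677197370194476 [ 1.56105310e-03  7.97682084e-01 -3.13192421e+00] 10.9917
```

View pics/g2.png

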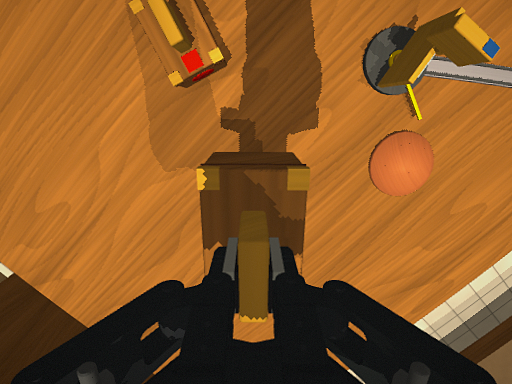

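The case is held squarely (gap 13.7 mm, about 3 N). Next it goes to place d.

```bash
cat >> h.py <<'E'
def lower(x,y,z0,z1,q=None,step=.0015):
    f0=read_ft_force()[2]; z=z0
    while z>z1:
        z-=step; movel([x,y,z],speed=.03)
        f=read_ft_force()[2]
        if f-f0>2.0: break
    print("touch cmd z",round(z,4),"eef",read_eef_pos().round(4),"df",round(f-f0,2),"t",read_time_s())
    return z
E
python3 - <<'E'
from h import *
x,y=.4712,.2754
move_ptp([x,y,.26],down(-.198))
print(read_time_s(),read_eef_pos(),read_ft_force())
movel([x,y,.125],speed=.15)
im=read_camera("wrist");save(im,"d1",f=1.5);im=read_camera("side");save(im,"d1s",(140,100,300,240),4.5)
import pickle;pickle.dump((camera_params("wrist"),read_camera("wrist")),open("d1.pkl","wb"))
print(read_time_s(),read_eef_pos(),read_ft_force())
E
```

```text
13.2417 [0.47191036 0.27426596 0.25990513] [ 0.79388525  0.0853183  -2.4025716 ]
14.4417 [0.47213012 0.27599998 0.12629293] [ 0.44576692 -0.50946623 -2.81837296]
```

View pics/d1.png

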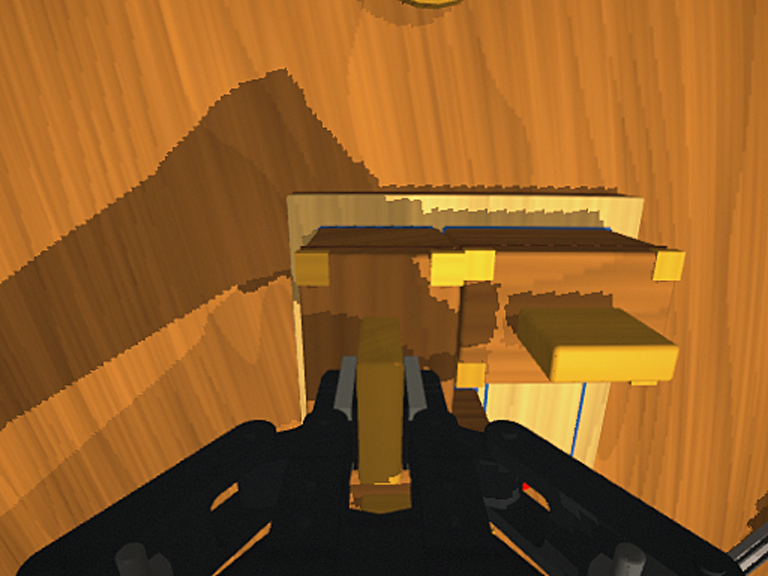

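View pics/d1s.png

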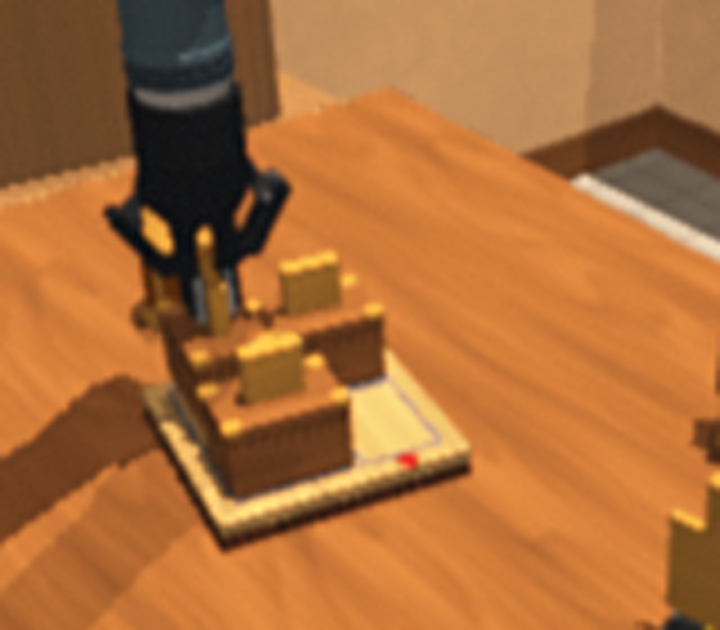

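```bash
python3 - <<'E'
from fit import *
v=[.5117,.2336,-.1984];c,s=np.cos(v[2]),np.sin(v[2]);T=lambda x,y,z:(v[0]+c*x-s*y,v[1]+s*x+c*y,z)
p,im=pickle.load(open("d1.pkl","rb"))
zl=.084+.126-.1095
print("c lid", (proj(p,[T(-.012,.078,.084),T(.078,.078,.084),T(-.012,.018,.084)])*1.5).round(1).tolist())
print("d lid", (proj(p,[T(-.078,.078,zl),T(-.018,.078,zl)])*1.5).round(1).tolist(),zl)
save(im,"d1c",(185,110,345,265),4.5)
E
```

```text
c lid [[466.3, 251.1], [683.1, 252.6], [457.5, 385.1]]
d lid [[291.6, 260.7], [458.6, 260.8]] 0.10050000000000002
```

View pics/d1c.png

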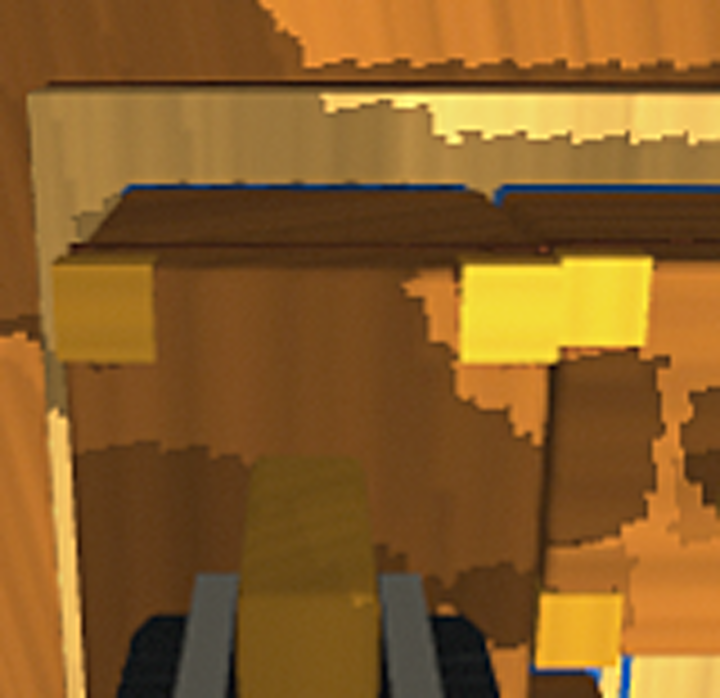

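```bash
python3 - <<'E'
from fit import *
x,y=.4712-.002,.2754-.0025
movel([x,y,.120],speed=.05); pause(.3)
P=camera_params("wrist");im=read_camera("wrist");save(im,"d2c",(185,110,345,265),4.5)
e=read_eef_pos();print(e)
v=[.5117,.2336,-.1984];c,s=np.cos(v[2]),np.sin(v[2]);T=lambda x,y,z:(v[0]+c*x-s*y,v[1]+s*x+c*y,z)
zl=.06+e[2]-.0861
print("c", (proj(P,[T(-.012,.078,.084),T(.078,.078,.084),T(-.012,.018,.084)])-[185,110]).__mul__(4.5).round(1).tolist())
print("d", (proj(P,[T(-.078,.078,zl),T(-.018,.078,zl)])-[185,110]).__mul__(4.5).round(1).tolist())
E
```

```text
[0.46930838 0.27298404 0.12007853]
c [[596.6, 241.0], [1271.8, 246.9], [566.0, 660.3]]
d [[60.5, 257.1], [564.7, 257.6]]
```

View pics/d2c.png

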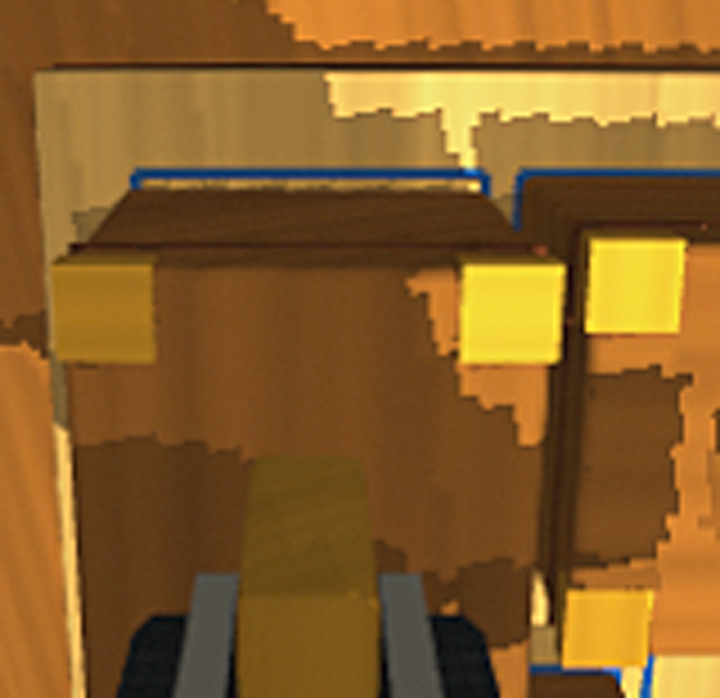

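```bash
python3 - <<'E'
from h import *
x,y=.4694,.2729
movel([x,y,.1135],speed=.05)
z=lower(x,y,.1135,.106,step=.001)
move_gripper(.034); print(read_eef_pos(),read_ft_force(),read_time_s())
movel([x,y,.26],speed=.25)
# go to sealed
x,y=.3987,-.2945
move_ptp([x,y,.16],down(1.247))
pause(.15);im=read_camera("side");save(im,"d3s",(140,100,300,240),4.5);im=read_camera("wrist");save(im,"s1")
print(read_eef_pos(),read_time_s())
E
```

```text
touch cmd z 0.1095 eef [0.4695 0.2731 0.11  ] df 5.31 t 16.3417
[0.46960839 0.27297942 0.10954512] [-0.6241965   0.01635633  0.21090024] 16.675
[ 0.39903587 -0.29417377  0.16002369] 20.075
```

View pics/d3s.png

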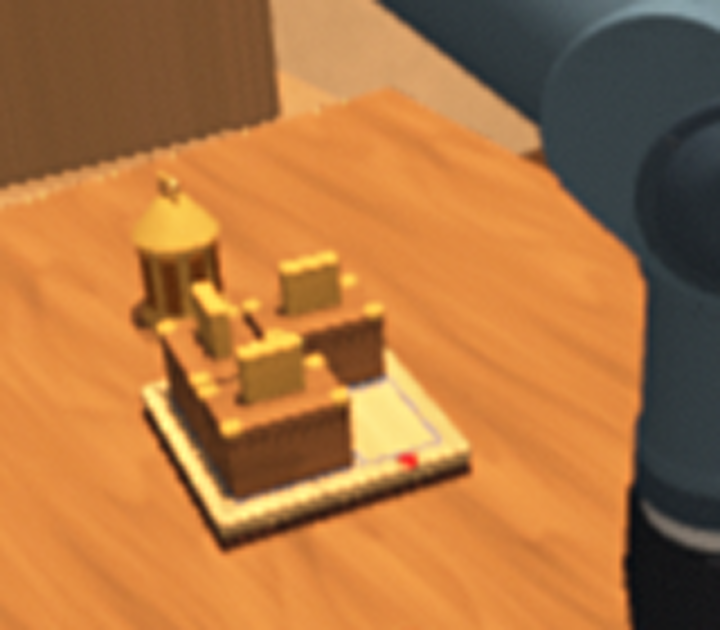

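View pics/s1.png

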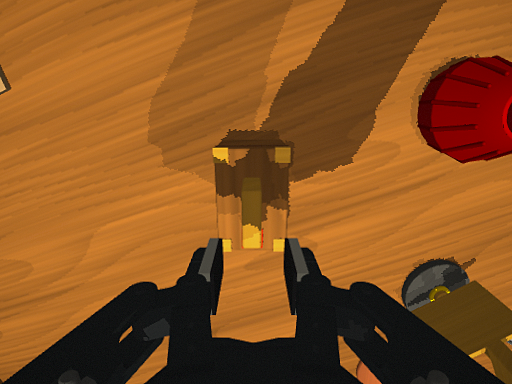

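```bash
python3 - <<'E'
from h import *
x,y=.3987,-.2945
movel([x,y,.085],speed=.12)
move_gripper(0.0,40); e0=read_eef_pos();print(read_finger_gap(),e0,read_ft_force(),read_time_s())
movel([x,y,.27],speed=.3)
print(read_finger_gap(),read_ft_force(),read_time_s())
x,y=.5523-.002,.1918-.0025
move_ptp([x,y,.27],down(-.198))
movel([x,y,.13],speed=.15);pause(.3)
e=read_eef_pos();print(e,read_ft_force(),read_time_s())
P=camera_params("wrist");im=read_camera("wrist");save(im,"b1",f=1.5)
import pickle;pickle.dump((P,im),open("b1.pkl","wb"))
v=[.5117,.2336,-.1984];c,s=np.cos(v[2]),np.sin(v[2]);T=lambda x,y,z:(v[0]+c*x-s*y,v[1]+s*x+c*y,z)
zl=.06+e[2]-e0[2]
print("c top,bot right", (proj(P,[T(-.012,.078,.084),T(.078,.078,.084),T(.078,.018,.084)])*1.5).round(1).tolist())
print("b", (proj(P,[T(.018,.012,zl),T(.078,.012,zl)])*1.5).round(1).tolist())
E
```

```text
0.013203123083749808 [ 0.39943445 -0.2950719   0.08586715] [-0.26748388 -1.54216094  2.50386103] 21.15
0.013171100505283185 [ 0.06365884 -0.22306593 -2.81999677] 21.9167
[0.55072127 0.1895285  0.13072188] [ 0.34977335  0.02247918 -2.16774279] 25.325
c top,bot right [[216.5, 62.7], [463.7, 61.4], [455.8, 225.7]]
b [[296.7, 251.5], [464.9, 251.6]]
```

View pics/b1.png

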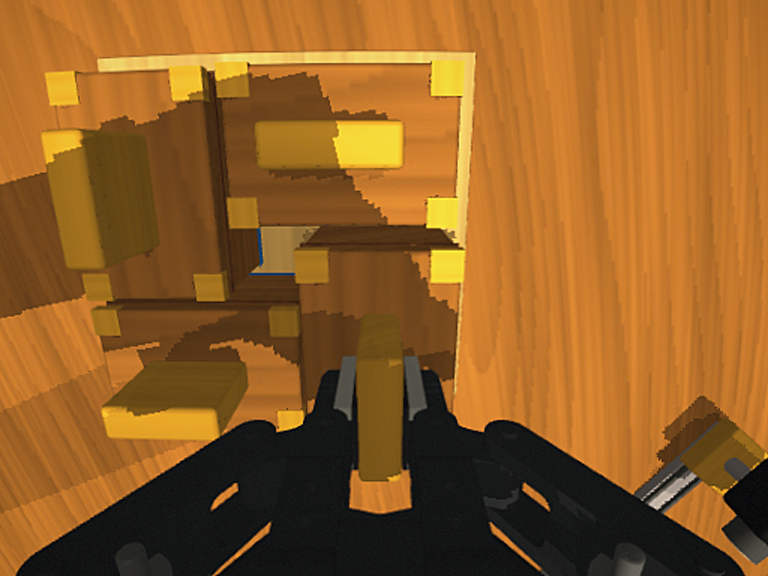

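```bash
python3 - <<'E'
from fit import *
P,im=pickle.load(open("b1.pkl","rb"))
H=lambda z,a,b,hx,hy,c,d:[((-hx,hy,z),a),((hx,hy,z),b),((hx,-hy,z),c),((-hx,-hy,z),d)]
v=[.5117,.2336,-.1984];c,s=np.cos(v[2]),np.sin(v[2]);T=lambda x,y,z:(v[0]+c*x-s*y,v[1]+s*x+c*y,z)
print("d pred",(proj(P,[T(-.078,.078,.084),T(-.018,.078,.084),T(-.018,-.012,.084)])*1.5).round(1).tolist())
print("slab",(proj(P,[T(-.095,.095,.024),T(.095,.095,.024)])*1.5).round(1).tolist())
save(im,"b1c",(20,25,180,210),4)
E
```

```text
d pred [[47.3, 70.5], [200.5, 63.2], [224.4, 296.9]]
slab [[95.4, 56.6], [476.8, 50.3]]
```

View pics/b1c.png

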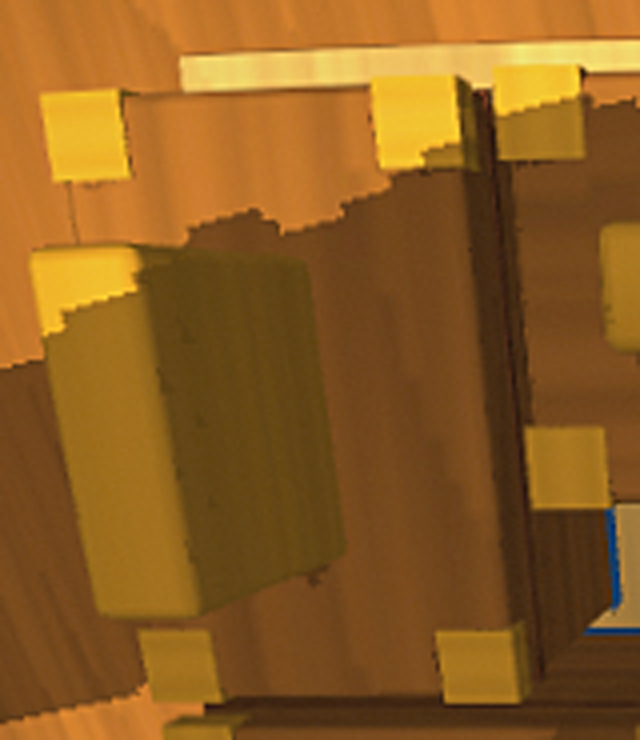

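Place d is within about 1 mm with no yaw. The sealed case sits over b (lid at (295–465, 248)) with about 1 mm excess in slab y, so I'll trim that and lower it.

```bash
python3 - <<'E'
from h import *
x,y=.5502,.1886
movel([x,y,.114],speed=.08);pause(.1)
z=lower(x,y,.114,.106,step=.001)
move_gripper(.034); print(read_eef_pos(),read_ft_force(),read_time_s())
movel([x,y,.26],speed=.25)
move_ptp([.50,.19,.30],down(-.198)); pause(.3)
e=read_eef_pos()
P=camera_params("wrist");im=read_camera("wrist");save(im,"b2",f=1.5)
im2=read_camera("scene");save(im2,"b2sc",(260,130,420,250),4.5)
import pickle;pickle.dump((P,im),open("b2.pkl","wb"))
print(e,read_time_s())
E
```

```text
touch cmd z 0.109 eef [0.5504 0.1887 0.11  ] df 7.76 t 27.075
[0.55033804 0.18858729 0.10886149] [0.20476082 0.72824733 0.50067245] 27.4083
[0.50004559 0.1894737  0.29869245] 28.925
```

View pics/b2.png

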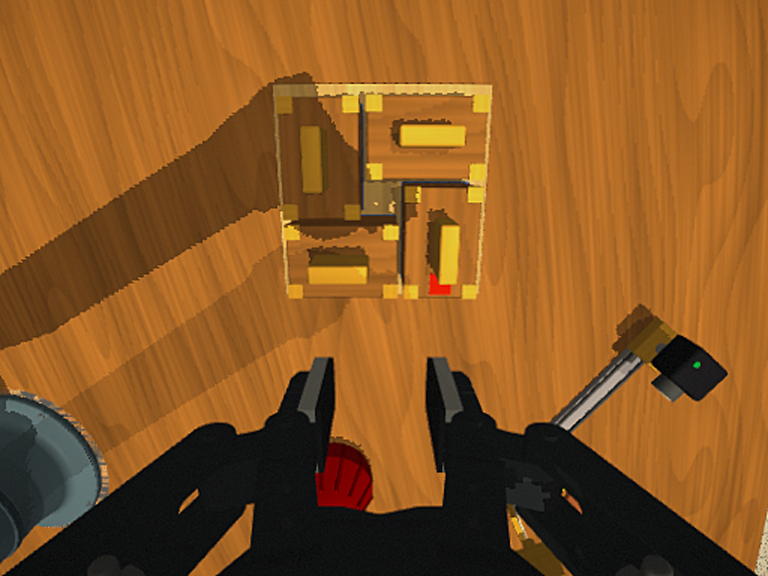

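View pics/b2sc.png

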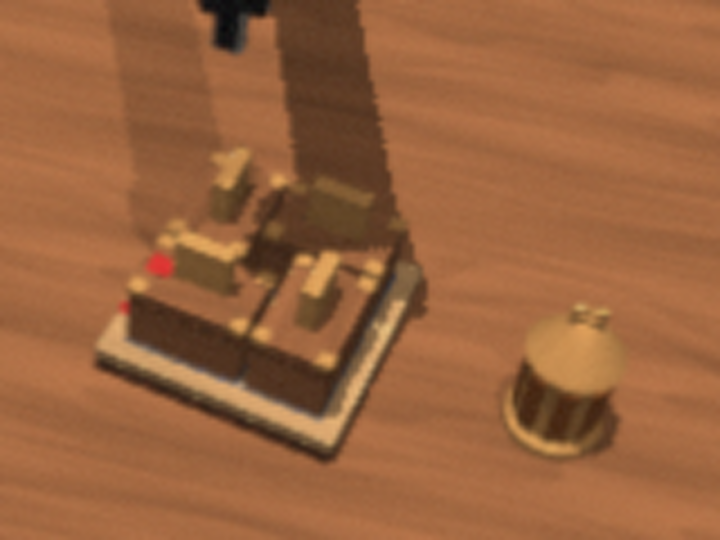

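```bash
python3 - <<'E'
from fit import *
P,im=pickle.load(open("b2.pkl","rb"));save(im,"b2c",(175,45,335,205),4.9)
v=[.5117,.2336,-.1984];c,s=np.cos(v[2]),np.sin(v[2]);T=lambda x,y,z:(v[0]+c*x-s*y,v[1]+s*x+c*y,z)
for n,cx,cy,hx,hy in [("a",-33,-48,45,30),("b",48,-33,30,45),("c",33,48,45,30),("d",-48,33,30,45)]:
    X=[T((cx+i*hx)/1e3,(cy+j*hy)/1e3,.084) for i,j in [(-1,1),(1,1),(1,-1),(-1,-1)]]
    print(n,((proj(P,X)-[175,45]+.5)*4.9-.5).round(0).tolist())
print("slab",((proj(P,[T(i*.095,j*.095,.024) for i,j in [(-1,1),(1,1),(1,-1),(-1,-1)]])-[175,45]+.5)*4.9-.5).round(0).tolist())
E
```

```text
a [[73.0, 516.0], [443.0, 515.0], [440.0, 751.0], [89.0, 750.0]]
b [[470.0, 389.0], [724.0, 390.0], [698.0, 751.0], [464.0, 751.0]]
c [[341.0, 88.0], [742.0, 91.0], [725.0, 364.0], [343.0, 363.0]]
d [[47.0, 91.0], [314.0, 88.0], [319.0, 491.0], [71.0, 491.0]]
slab [[32.0, 53.0], [755.0, 53.0], [708.0, 741.0], [76.0, 741.0]]
```

View pics/b2c.png

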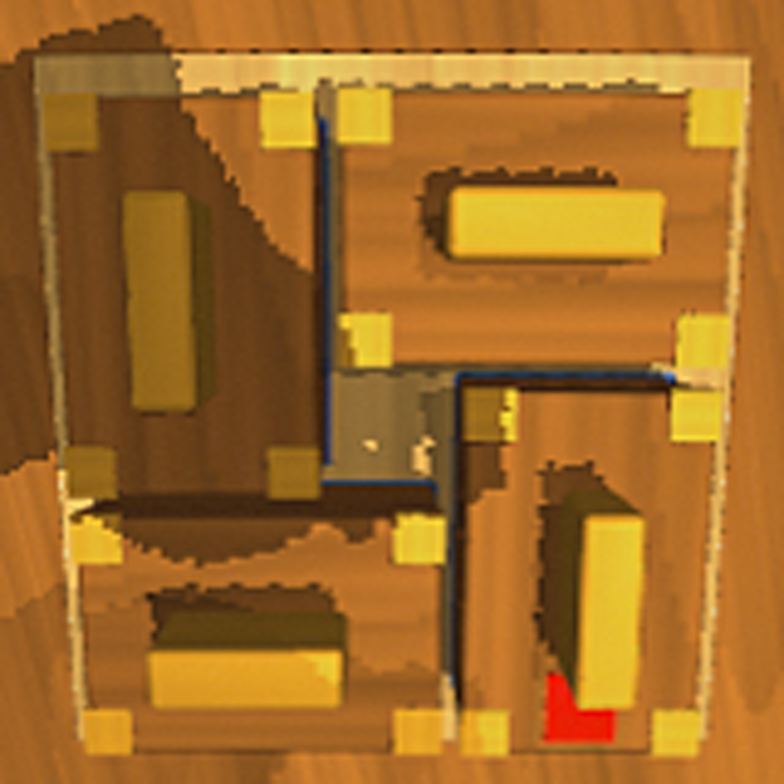

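```bash
python3 - <<'E'
from h import *
import pickle
move_ptp([.63,-.09,.27],down(-.75)); pause(.3)
P=camera_params("wrist");im=read_camera("wrist");save(im,"m1",f=1.5);pickle.dump((P,im),open("m1.pkl","wb"))
for n in ["mirror_grip","stand","camera_lens","sight"]: print(n,[(np.round(d["at"],1).tolist(),round(d["confidence"],2)) for d in tip_of("wrist",n)][:3])
print(read_time_s(),read_eef_pos())
E
```

```text
mirror_grip [([251.4, 241.1], 0.78)]
stand [([253.2, 202.3], 0.76)]
camera_lens [([274.8, 44.1], 0.8)]
sight [([253.9, 218.8], 0.74)]
30.6583 [ 0.62998734 -0.08987463  0.27006363]
```

View pics/m1.png

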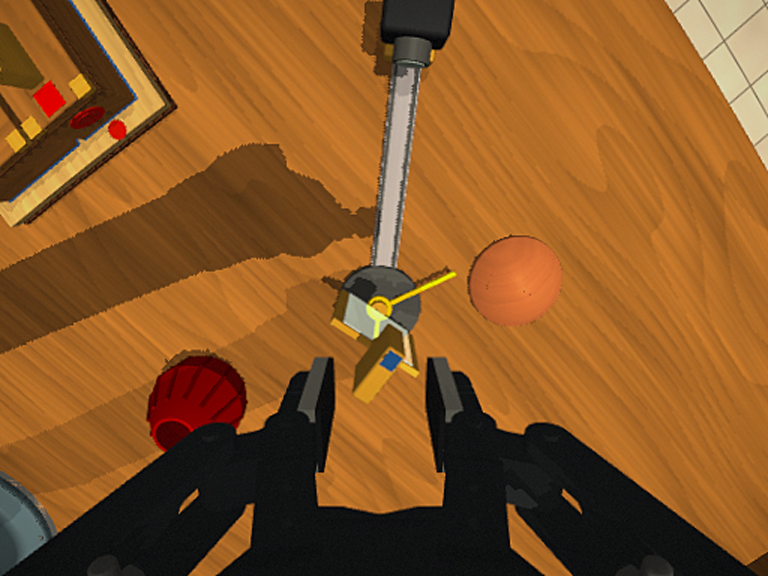

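```bash
python3 - <<'E'
from fit import *
P,im=pickle.load(open("m1.pkl","rb"));save(im,"m1c",(195,160,335,280),5.5);save(im,"m1d",(225,0,315,60),6);save(im,"m1e",(0,0,125,155),5)
for n,u,z in [("stand",(253.2,202.3),0),("grip",(251.4,241.1),.127),("sight",(253.9,218.8),.06),("lens",(274.8,44.1),.068),("seal",(87.5/1.5,118/1.5),.054)]: print(n,at_z(P,u,z).round(4))
for f,ax in [(5.5,0)]:
    print("pred axis z0,hub", [((proj(P,[.592,-.128,z])[0]-[195,160]+.5)*5.5).round(0) for z in (0,.01,.02,.147)])
E
```

```text
stand [ 0.5919 -0.1303  0.    ]
grip [ 0.5914 -0.1279  0.127 ]
sight [ 0.5916 -0.1318  0.06  ]
lens [ 7.427e-01 -4.000e-04  6.800e-02]
seal [0.5422 0.1457 0.054 ]
pred axis z0,hub [array([317., 229.]), array([317., 242.]), array([317., 255.]), array([315., 499.])]
```

View pics/m1c.png

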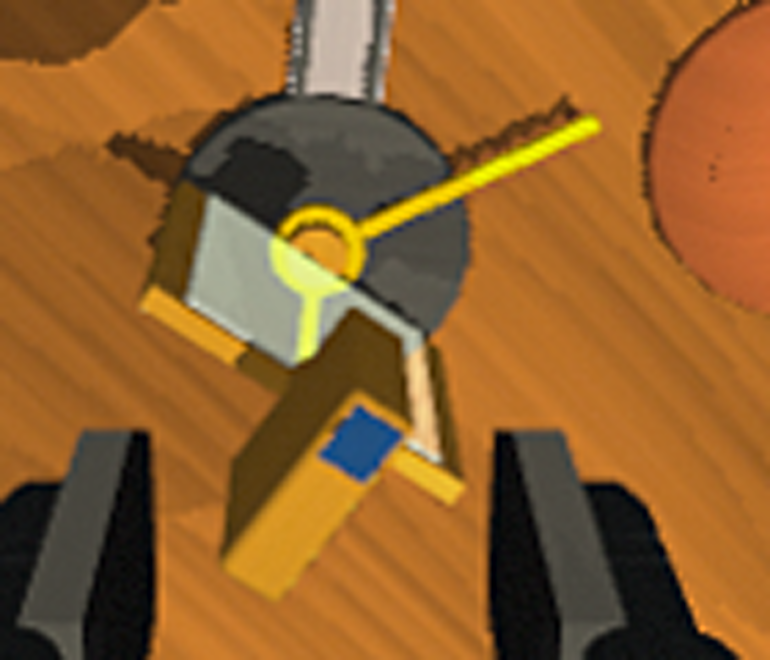

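View pics/m1d.png

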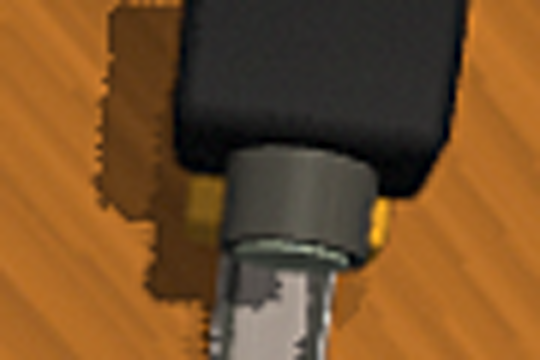

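View pics/m1e.png

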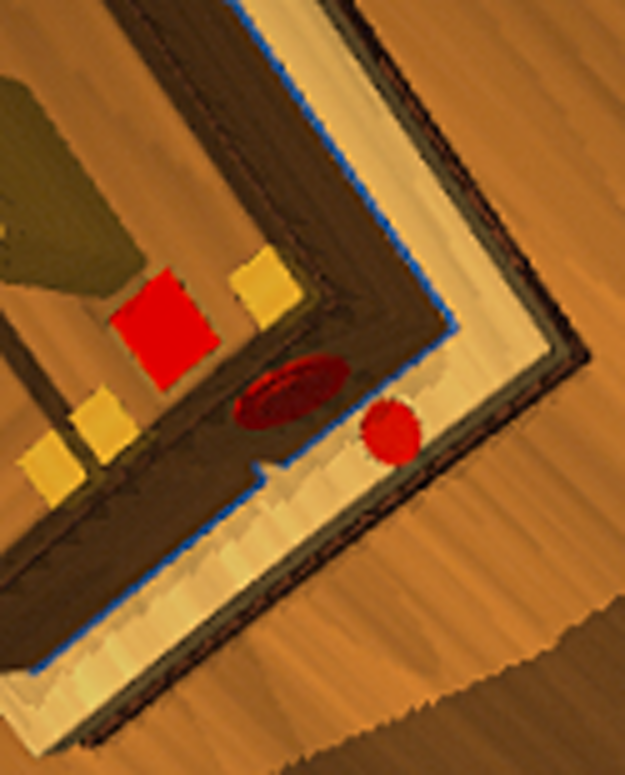

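```bash
python3 - <<'E'
from fit import *
P,im=pickle.load(open("m1.pkl","rb"))
ax=np.array([.592,-.128])
for z in (.004,.012):
    a=at_z(P,(257.2,159.5),z);b=at_z(P,(269.5,46.3),z);d=(b-a)[:2];print("rail",z,np.arctan2(d[1],d[0]),a[:2]-ax,np.arctan2(*(b[:2]-ax)[::-1]))
for u in [(274.5,42),(274.8,44.1)]:
    d=at_z(P,u,.068)[:2]-ax;print("lens",np.arctan2(d[1],d[0]),np.linalg.norm(d))
for z in (.012,.016,.02,.03):
    d=at_z(P,Pz(597,125,5.5,(195,160)),z)[:2]-ax;h=at_z(P,Pz(320,250,5.5,(195,160)),z)[:2];print("needle",z,np.arctan2(d[1],d[0]),np.linalg.norm(d),h-ax)
H=lambda z,a,b,hx,hy,c,d:[((-hx,hy,z),a),((hx,hy,z),b),((hx,-hy,z),c),((-hx,-hy,z),d)]
Q=lambda x,y:Pz(x,y,5.5,(195,160))
print(fit("m1",H(.147,Q(222,560),Q(358,390),.022,.007,Q(410,436),Q(278,602)),[.592,-.128,.2],1))
v=[.5117,.2336,-.1984];c,s=np.cos(v[2]),np.sin(v[2]);T=lambda x,y:np.array((v[0]+c*x-s*y,v[1]+s*x+c*y))
for S in (T(.048,-.0785),at_z(P,Pz(291,392,5,(0,0)),.054)[:2]):
    d=S-ax;print("seal",S,np.arctan2(d[1],d[0]))
E
```

```text
rail 0.004 0.7209591015459479 [0.04733702 0.04085604] 0.7182599662085474
rail 0.012 0.720959101545948 [0.04826532 0.04203445] 0.7195689418330597
lens 0.7055950515922013 0.19938981249789484
lens 0.702633521647521 0.19741994560190604
needle 0.012 -0.325681495651756 0.07756752124182503 [-0.00056689 -0.00186133]
needle 0.016 -0.30905477955282973 0.07735469970892933 [ 0.00040915 -0.00081197]
needle 0.02 -0.2923409727568964 0.07716337720542238 [0.0013852  0.00023738]
needle 0.03 -0.250233292195337 0.07678013945739261 [0.00382532 0.00286076]
(array([ 0.59209207, -0.12839818,  0.19432941]), [[-1.6, 1.3], [0.2, -0.6], [2.5, -1.1], [-0.3, 0.9]])
seal [0.54328597 0.14717907] 1.7460077546925779
seal [0.54233957 0.14664667] 1.7496792512929376
```

```bash
python3 - <<'E'
from h import *
import pickle
x,y=.592,-.128
j=.207-np.pi/2
move_ptp([x,y,.20],down(j)); pause(.1)
movel([x,y,.131],speed=.12)
print(read_eef_pos(),read_ft_force(),read_time_s())
move_gripper(0.0,40); pause(.1)
e=read_eef_pos();print(read_finger_gap(),e,read_ft_force(),read_ft_torque(),read_time_s())
P=camera_params("wrist");im=read_camera("wrist");save(im,"m2",f=1.5);pickle.dump((P,im),open("m2.pkl","wb"))
E
```

```text
[ 0.59256232 -0.12831575  0.13149547] [-0.49272335 -0.68479751  0.97154676] 31.9917
0.013293278237563929 [ 0.59297919 -0.1286798   0.13224939] [ 0.9398027  -0.78303764  3.87777072] [-0.12334463  0.03464147  0.02890102] 32.3917
```

View pics/m2.png

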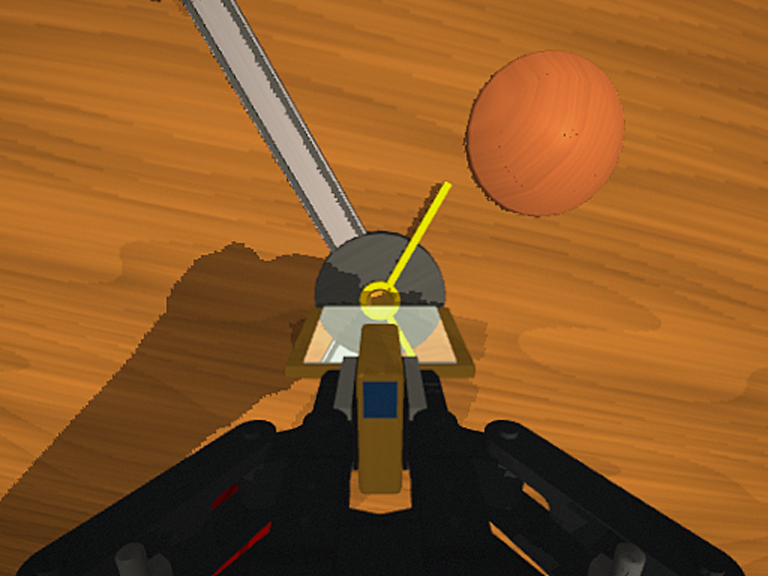

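The grip is held squarely (gap 13.3 mm), with rail and needle symmetric about the tool axis. I'll turn it in small steps to a face yaw of 1.228.

```bash
python3 - <<'E'
from h import *
import pickle
x,y=.5925,-.1284
t=read_time_s();mx=0
for f in np.linspace(.207,1.228,13)[1:]:
    movel([x,y,.1315],down(f-np.pi/2),speed=.1)
    mx=max(mx,np.linalg.norm(read_ft_force()))
print(read_time_s()-t,mx); pause(.3)
e=read_eef_pos();xa=R.from_quat(read_tcp_rot()).as_matrix()[:,0]
print(read_finger_gap(),e,np.arctan2(xa[1],xa[0]),read_ft_force(),read_ft_torque(),read_time_s())
P=camera_params("wrist");im=read_camera("wrist");save(im,"m3",f=1.5);pickle.dump((P,im),open("m3.pkl","wb"))
s=read_camera("side");save(s,"m3s",(180,130,380,270),4);s=read_camera("scene");save(s,"m3c",(170,110,370,250),4)
E
```

```text
3.0 10.40408847675329
0.013607685583675344 [ 0.5916067  -0.12707963  0.13220801] 1.225812482503535 [-4.78415459  2.87028153 10.14441884] [ 0.29744437  0.65839176 -0.06413808] 35.7417
```

View pics/m3.png

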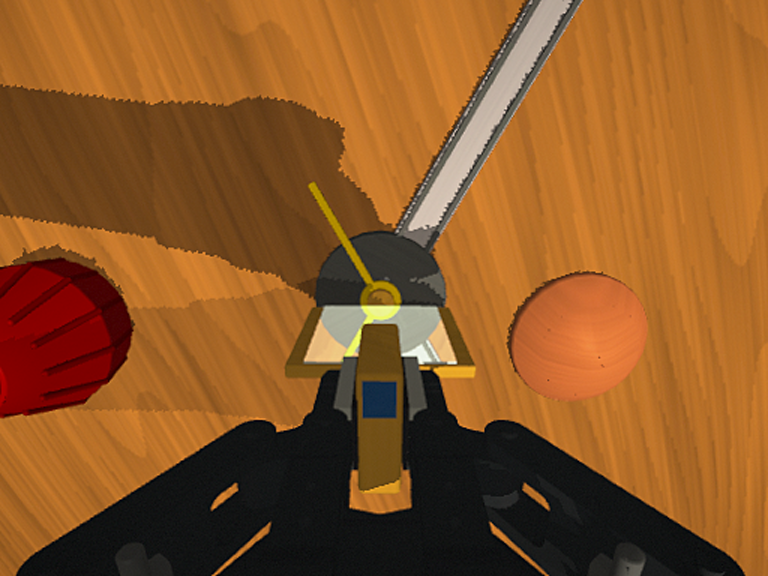

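View pics/m3s.png

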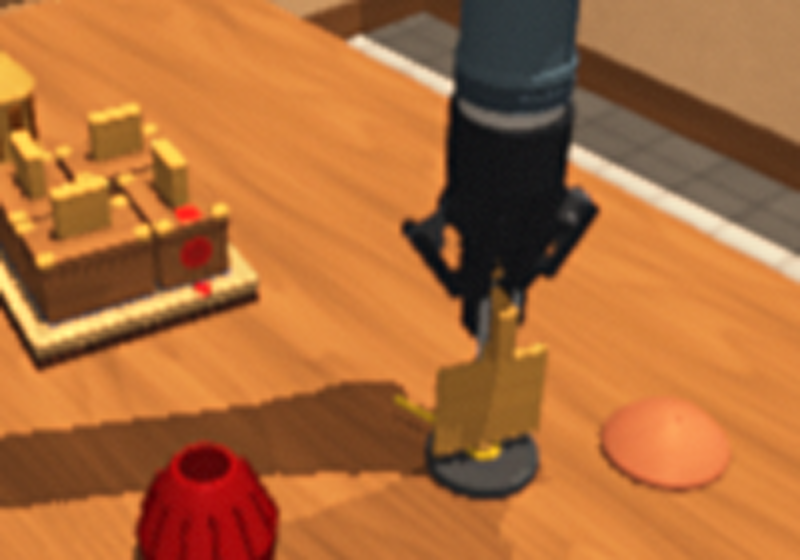

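View pics/m3c.png

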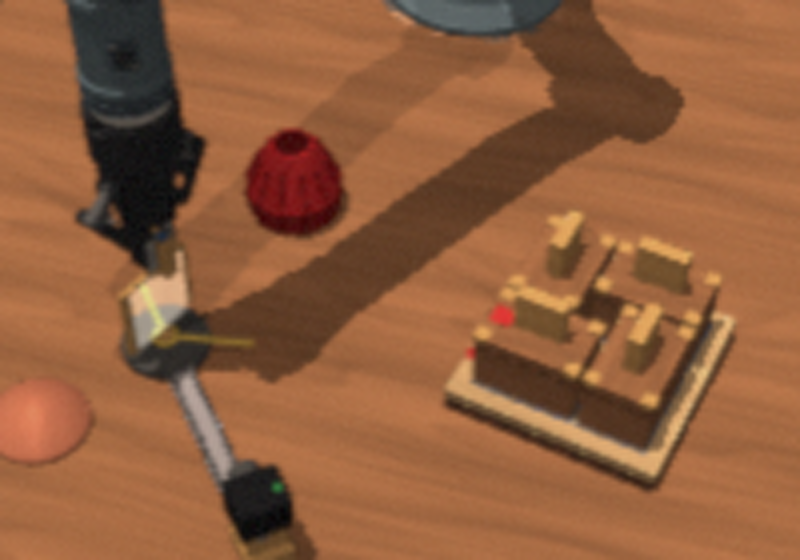

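```bash
python3 - <<'E'
from fit import *
for n in ("m2","m3"):
    P,im=pickle.load(open(n+".pkl","rb"));x0=190
    save(im,n+"n",(195,110,315,215),6)
    for z in (.016,.018):
        h=at_z(P,Pz(380.5,299.5,1.5,(0,0)),z);t=at_z(P,Pz(*((449,183) if n=="m2" else (312,184)),1.5,(0,0)),z)
        d=(t-h)[:2];print(n,z,h,np.arctan2(d[1],d[0]),np.linalg.norm(d))
    # rail edges near / far centre
    a,b=((348,240),(203,0)) if n=="m2" else ((418,238),(553,0))
    a=at_z(P,Pz(*a,1.5,(0,0)),.006);b=at_z(P,Pz(*b,1.5,(0,0)),.006);d=(b-a)[:2];print("rail",np.arctan2(d[1],d[0]),np.arctan2(*(b[:2]-[.592,-.128])[::-1]))
E
```

```text
m2 0.016 [ 0.59246728 -0.12892096  0.016     ] -0.3013376164068285 0.07685868885946011
m2 0.018 [ 0.59311996 -0.1287764   0.018     ] -0.3013376164068282 0.07621771141617673
rail 0.7295958202560413 0.7231481222743258
m3 0.016 [ 0.59190022 -0.12782848  0.016     ] 1.7393397239128952 0.07642778921898755
m3 0.018 [ 0.59212906 -0.12719802  0.018     ] 1.739339723912896 0.07579019466798169
rail 0.7341842964205754 0.7191638434064329
```

View pics/m3n.png

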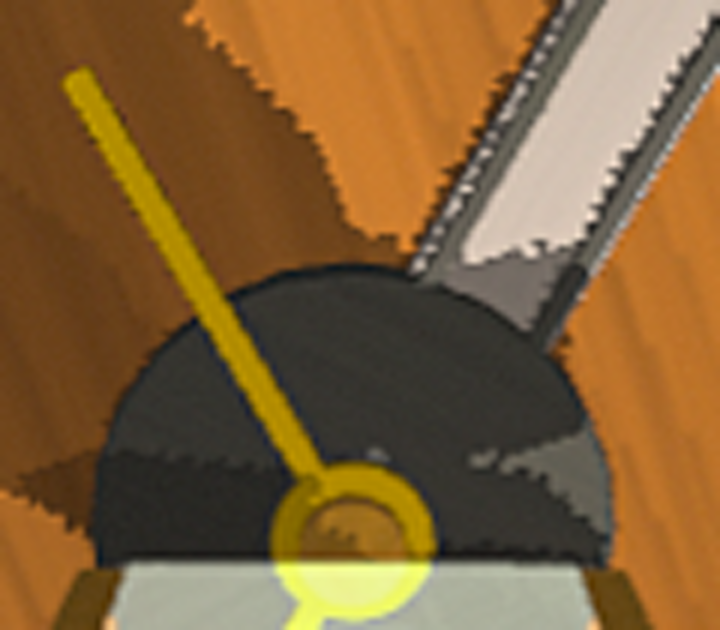

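```bash
python3 - <<'E'
from fit import *
movel([.5918,-.1275,.1322],down(1.2325-np.pi/2),speed=.05); pause(.5)
for k in range(2):
    xa=R.from_quat(read_tcp_rot()).as_matrix()[:,0]
    print(read_finger_gap(),read_eef_pos(),np.arctan2(xa[1],xa[0]),read_ft_force().round(2),read_ft_torque().round(3),read_time_s()); pause(.3)
P=camera_params("wrist");im=read_camera("wrist");save(im,"m4n",(195,110,315,215),6);pickle.dump((P,im),open("m4.pkl","wb"))
E
```

```text
0.013694296964999932 [ 0.59154311 -0.12700971  0.13223359] 1.2318248600980124 [-2.65  0.81  5.48] [ 0.264  0.24  -0.055] 36.6417
0.01324069577724407 [ 0.59155795 -0.12698319  0.13223061] 1.2318676289305093 [-2.32  0.45  4.46] [ 0.254  0.315 -0.096] 36.9417
```

View pics/m4n.png

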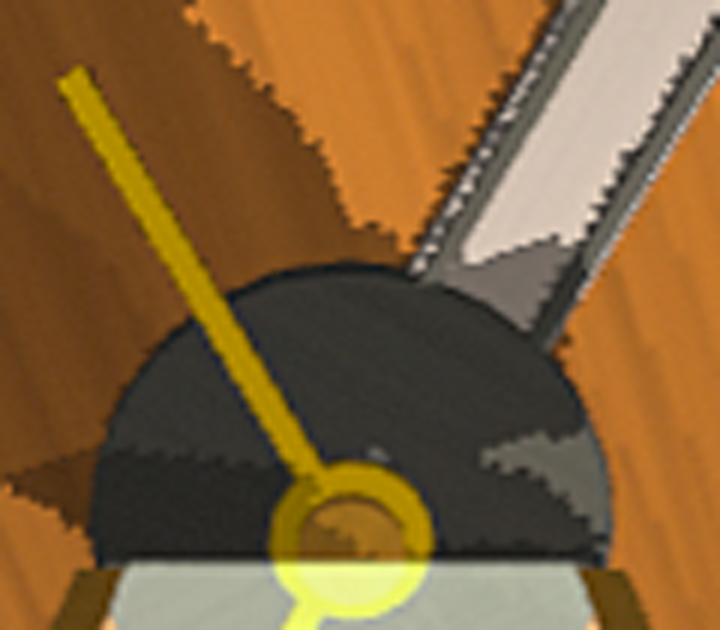

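```bash
python3 - <<'E'
from fit import *
P,im=pickle.load(open("m4.pkl","rb"))
for hub,tip in [((352,540),(75,77)),((352.5,540),(73,78))]:
    h=at_z(P,Pz(*hub,6,(195,110)),.017);t=at_z(P,Pz(*tip,6,(195,110)),.017);d=(t-h)[:2];a=np.arctan2(d[1],d[0])
    S=np.array([.5430,.1470])-[.592,-.1277];print(h,a,np.arctan2(S[1],S[0]),"miss mm",1e3*(a-np.arctan2(S[1],S[0]))*np.linalg.norm(S))
P,im=pickle.load(open("m3.pkl","rb"))
h=at_z(P,Pz(353,540,6,(195,110)),.017);t=at_z(P,Pz(78,78,6,(195,110)),.017);d=(t-h)[:2];print(np.arctan2(d[1],d[0]))
E
```

```text
[ 0.59190315 -0.12771685  0.017     ] 1.7484779736598102 1.747316185059558 miss mm 0.3241808453255468
[ 0.59197263 -0.12774128  0.017     ] 1.753338554223976 1.747316185059558 miss mm 1.680457809759708
1.7407978245638152
```

```bash
python3 - <<'E'
from h import *
s=camera_params("scene");im=read_camera("scene");save(im,"fin",(150,100,410,260),3)
print(read_time_s(),read_finger_gap(),np.abs(read_joint_vel()).max())
sign_off()
E
```

```text
37.3417 0.013562438418082872 0.0012286573704679198
the job is handed in; nothing more can be done
```

View pics/fin.png

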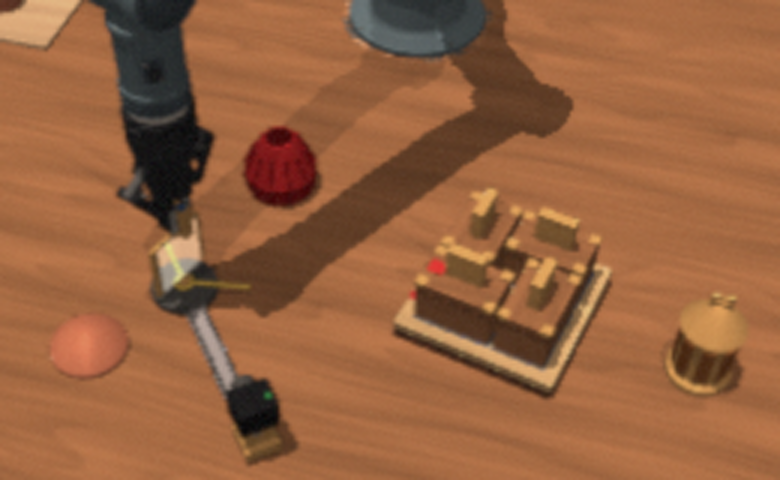

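The pinwheel layer is finished and the job was handed in at 37.3 s, with the gripper still holding the mirror at the angle that points the sight line at the seal.

- **Cases:** I lowered the plain case into place d and the sealed case into place b in 1 mm steps until contact. The contact rise was 5 to 8 N, and I released them there. The last wrist views put both within about 1 mm of their places, and the seal faces outward at the red dot.
- **Mirror:** Gripped square with a 13.6 mm finger gap and the arm at rest. The needle measures about 1.748 to 1.753 rad against 1.747 rad towards the seal, a miss of roughly 0.3 to 1.7 mm at the seal.
- **Disagreement in the measurements:** The direction to the stand's camera came out as about 0.705 rad from its lens and about 0.72 rad from the rail. I trusted the needle, which is the direct indicator. The miss could be up to about 4 mm if the rail is right.
- **Bystanders:** Cases a and c, the lantern, the shade and the cap look unmoved in the final picture. I checked that by eye and did not measure it.

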